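# Dose the ultrasonic cleaner and hold its boost dial

## Robot

A 6-joint arm with a two-finger parallel gripper is mounted at the origin on the work surface. World frame = base frame: x ahead of the robot, y to its left, z up, the work surface at z = 0. Lengths are in m, angles in degrees, forces in N, time in s.
With the tool pointing down it reaches from about 0.35 to 0.925 m from the base axis. Payload 6.4 kg.
Tool frame: the origin (TCP) lies between the finger pads; the fingertips stand ahead of it and the grasp point (between the pads) is the TCP (env.nose_length is the z of the fingertips in the tool frame, in m); z points along the fingers, x is the direction in which the jaws open and shut, and the axes are right-handed (so a half turn about z gives the same grasp; the last joint's range is limited). The gripper opens to 94 mm and grips with 3 to 60 N. Pads are 16 mm wide; open, the fingers measure 119 mm over their backs; the gripper's body (75 mm by 177 mm) begins 78 mm behind the grasp point.
Start: joints at [67.145, 14.043, 89.255, -0, 76.702, -9.975], TCP at [0.145, 0.634, 0.224] pointing down, gripper open.
Joint ranges: [-179.41, 179.41], [-58.25, 129.5], [7.25, 145.43], [-54.29, 234.29], [11.92, 165.04], [-157.13, 157.13]. Speed limits (degrees/s): [147.25, 147.25, 180, 180, 180, 180].

## Interface

Orientations are given as a 3x3 rotation matrix whose columns are the frame's x, y, z axes.
In Python, from bench import env, cams, job gives the robot as it stands.
- The arm moves only by the tool step_arm, never from a script. Its argument "rows" is a list of rows, each an object of numbers: "claw": the opening, from 0 (shut) to 1 (fully open); "dx", "dy", "dz": the shift along the tool's x, y, z in m; "turn": the turn about the tool's z in degrees. A call has 1 to 12 rows; each row shifts and turns the commanded pose from where the row before left it, along the tool's axes as they then stand; what a row does not reach is not made up. A row lasts 1/10 s, in which the tool goes at most 50 mm and 8.59 degrees, less where a joint would pass 70% of its speed; a pose out of reach is approached as far as the arm can. A call with a gripper value outside its range is refused whole. The fingers move at their own pace and stop on an object; the grip force is fixed at half the most. Time passes only in rows, so rows that do not move let the fingers close. It gives the time, the measured TCP pose, the force and the opening at its end, in the units of the state.
- env.get_state(): the state, without advancing time (a new reading comes with each control period).
- cams.grab_frame(name): name is "scene" or "side" or "wrist"; returns (picture, depth): 400x640x3 uint8, red, green, blue; 400x640 float32, m along the optical axis (not along the pixel's ray), 0 where there is no reading.
- cams.camera_model(name): a dict with "vfov" (degrees; the focal length in pixels is half the picture's height over the tangent of half this angle, whatever the lens; pixels are square), "cx", "cy" (the principal point, pixels), "extrinsics" (4x4, takes a point from camera to world coordinates). Camera axes: x right, y down, z forward; pixel columns grow to the right and rows downward; lengths in m; the calibration is good to about 2 mm. A picture is of the moment at which its call begins: read the wrist's pose just before it. camera_model takes no time and is no camera call; for the wrist camera it gives the pose at the moment of the call.
- job.close_job(): hands the job in, once; it reports no verdict.
Trained networks look in the newest picture that a camera, given by its name, has taken for a name from the list of things; names that differ only in an ending like _2 or _b are one class to them, and where a whole thing is asked for, a point or a joint stands for the part that bears it (a point fixed in the world has none). Each returns a list of dicts, best first, with "score" (0 to 1); they miss things now and then, are a little off and sometimes report something else, mostly with a low value. They report only what shows in the picture. A call takes as long as a camera call.
- cams.trace(camera, query): "mask" (400x640 bool, what is visible of it) and "extent" ([centre column, centre row, width, height] in pixels, round what is visible of it).
The state is a dict: "time_s": time; "joint_pos": joint angles; "joint_velocities": joint speeds; "joint_torque": joint torques, N m; "tcp_pos": TCP position; "orientation": TCP orientation; "force": force on the tool from outside, world axes, zero at the start; "wrist_torque": the same for the moment, N m; "opening": finger opening in m.
Only numpy, scipy, OpenCV 4.12 (cv2) and the standard library are available. Lean on these libraries where they do the work, as an engineer would, in place of code of your own. Each camera call takes 0.05 s, during which the arm holds its last target. There are 200 camera calls.

## Task

Press the yellow pump cap of the green dispenser fully down and let it spring up again, to dose the ultrasonic cleaner. Then push the red bar of the cleaner's boost dial down past its first and second detents to the third, hold it there for more than three seconds against its return spring, and finish your program while still holding it there. Leave the white-capped dispenser and everything else on the bench alone.

Things in the scene. Friction and masses are not known exactly. Their poses are not given: they have to be found in the camera images.
- machine: Ultrasonic jewellery cleaner, fixed to the bench: open-topped blue and metal tank 150 (x) x 200 (y) x 140 tall. Origin: centre of its underside, on the bench; own -x is its front (roughly to the robot), +y its left, z up; varies in yaw only. A grey pod on its front carries the boost dial. Both dispensers stand along its +y side.
- dial_axis (a point): Fixed point on the machine on the boost dial's axle: in machine coordinates (-90, 0, 115) mm. The axle is horizontal, along the machine's y.
- boost_dial (a joint): Boost dial on the machine's front, rad: black upright 60 mm disc between grey cheeks, worked by a lever with a red cross-bar sticking out in front. 0 = rest, lever 0.46 above level; grows as the bar goes down (lever angle = 0.46 - value). Felt detents at 0.30, 0.60, 0.90 (green, yellow, red dots); stop at 0.95. Springs back to 0 when let go; 5 N at the start, up to 17 N.
- dial_tip (a point): Centre of the red cross-bar, moving with the dial: 60 mm from the axle; bar 16 mm dia, 44 mm long, along the machine's y. At rest 142 mm above the bench, at the third detent 89 mm. Press it from above and follow it down its arc (it goes about 6 mm forward and back).
- cleaner_cap (a joint): Sprung yellow pump cap of the cleaner dispenser, m: 0 = up, 0.012 = fully down; 2 N to start, 8 N fully down; springs up when let go.
- cleaner_top (a point): Centre of the yellow cap's top face (moves with the cap), 186 mm above the bench when up. Cap 38 dia x 16 tall, with a thin 85 mm spout over the tank whose top is 5 mm below the cap's top. Green bottle 62 dia with paper label, fixed to the bench on a black foot.
- rinse_cap (a joint): Sprung white pump cap of the rinse dispenser, not to be used, m: same mechanism as the yellow cap.
- rinse_top (a point): Centre of the white cap's top face, 186 mm above the bench. Same shape as the other dispenser, but amber bottle. Stands beside it, about 95 mm away centre to centre; which is nearer the robot varies.
- jar: Bystander, loose: clear glass jar with steel lid, 56 dia x 75 tall mm. Origin: centre of its underside.
- brush: Bystander, loose: small brush lying flat, 160 long mm. Origin: centre of its underside.
- brick: Bystander, loose: cream soldering brick 100 x 75 x 30 mm. Origin: centre of its underside.
- mug: Bystander, loose: blue mug, 76 dia x 90 tall mm. Origin: centre of its underside.
- hammer: Bystander, loose: small hammer lying flat, 220 long mm. Origin: centre of its underside.
- tin: Bystander, loose: brass-coloured tin, 64 dia x 50 tall mm. Origin: centre of its underside.

How it is judged (in metres and radians):
On the way, in this order (a step that is already met when the one before it is completed fails the run):
1. the yellow cap is pressed down (value of joint cleaner_cap above 0.0085 m), for 0.05 s.
2. the yellow cap has sprung up again (value of joint cleaner_cap below 0.002 m and value of joint boost_dial below 0.15 rad), for 0.1 s.
3. the dial is held at its third detent by the robot for three seconds (value of joint boost_dial above 0.83 rad and contact force between any of the fingers, the arm and boost_dial above 3 N), for 3 s.
At the end, for the whole second after the job is handed in: The boost dial is at its third detent (0.83 rad or more), still, with the robot pushing on it with more than 3 N; both pump caps are up (under 2 mm) (all of step 3 and velocity of joint boost_dial between -0.1 and 0.1 rad/s and value of joint each of cleaner_cap, rinse_cap below 0.002 m); the arm keeps its last pose, push and grip.
It fails at once if the white cap is pressed (over 4 mm) (value of joint rinse_cap above 0.004 m).
It fails at once if a loose bystander is moved by more than 30 mm (distance of any of jar, brush, brick, mug, hammer, tin from where it was at the start of the episode above 0.03 m).
It also fails if it takes over 51 s, if anything falls off the work surface, if the arm or the gripper's body presses on something with over 40 N, if the wrist force passes 120 N, or if a joint passes its speed limit or range.

## Working session

There is one attempt and no reset: what is moved stays moved. The work goes in short steps, Python scripts to look and compute and a tool call to move; the robot and the scene stay as the last step left them, time stands still between calls to the robot, and variables do not carry over. Pictures are saved under pics/ and viewed, about 8 in all and at most 12, crops included, and the job is handed in when it is done.

Besides the shell and the picture viewer there is one more tool, called as name(argument=value, ...), one argument or row to a line, values as JSON. step_arm: Moves the arm, as the interface text tells. Its arguments: {"type":"object","properties":{"rows":{"type":"array","items":{"type":"object","properties":{"claw":{"type":"number"},"dx":{"type":"number"},"dy":{"type":"number"},"dz":{"type":"number"},"turn":{"type":"number"}}}}},"required":["rows"]}

```bash
mkdir -p pics
cat > h.py <<'E'
import numpy as np, cv2
from bench import env, cams, job
def grab(c):
    m=cams.camera_model(c); p,d=cams.grab_frame(c); return p,d,m
def pts(d,m,mask):
    f=d.shape[0]/2/np.tan(np.radians(m['vfov'])/2)
    r,c=np.nonzero(mask&(d>0)); z=d[r,c]
    P=np.c_[(c-m['cx'])/f*z,(r-m['cy'])/f*z,z,np.ones(len(z))]
    return (P@np.array(m['extrinsics']).T)[:,:3], np.c_[c,r]
E
python3 - <<'E'
from h import *
s=env.get_state(); print(s['time_s'],s['tcp_pos'],s['orientation'],s['force'],s['opening'],env.nose_length)
for c in ['scene','side']:
    p,d,m=grab(c); cv2.imwrite(f'pics/{c}0.png',p[:,:,::-1])
    print(c,np.round(m['extrinsics'],3).tolist())
    for q in ['machine','cleaner_top','rinse_top','dial_tip']:
        for t in cams.trace(c,q)[:2]:
            P,_=pts(d,m,t['mask'])
            print(q,round(t['score'],2),np.round(t['extent']),len(P),np.round(np.median(P,0),3),np.round(np.percentile(P,[2,98],axis=0),3).tolist() if len(P) else '')
E
```

```text
0.0 [0.14467797 0.63311759 0.22335718] [[ 2.22888118e-01  9.74843785e-01 -6.93695264e-04]
 [ 9.74842235e-01 -2.22889017e-01 -1.76127368e-03]
 [-1.87158375e-03 -2.83676466e-04 -9.99998208e-01]] [ 0.02620969  0.26567784 -0.1204111 ] 0.09397526694840294 0.019
scene [[-0.063, 0.669, -0.74, 1.465], [0.998, 0.032, -0.056, 0.172], [-0.014, -0.742, -0.67, 0.961], [0.0, 0.0, 0.0, 1.0]]
machine 0.84 [209. 224.  83.  83.] 4408 [ 0.626 -0.233  0.094] [[0.475, -0.337, 0.012], [0.692, -0.131, 0.143]]
cleaner_top 0.47 [223. 194.  15.  23.] 147 [ 0.503 -0.218  0.141] [[0.311, -0.271, 0.0], [0.546, -0.194, 0.149]]
cleaner_top 0.44 [248. 218.  23.  12.] 148 [ 0.652 -0.082  0.183] [[0.634, -0.124, 0.169], [0.669, -0.064, 0.186]]
rinse_top 0.56 [252. 198.  32.  12.] 109 [ 0.564 -0.069  0.183] [[0.547, -0.139, 0.172], [0.577, -0.051, 0.187]]
rinse_top 0.39 [242. 217.  34.  13.] 206 [ 0.647 -0.09   0.179] [[0.434, -0.164, -0.001], [0.668, -0.064, 0.186]]
dial_tip 0.58 [223. 195.  19.  29.] 169 [ 0.504 -0.218  0.141] [[0.32, -0.269, 0.001], [0.546, -0.192, 0.149]]
side [[0.988, -0.089, 0.123, 0.363], [-0.151, -0.636, 0.756, -1.053], [0.012, -0.766, -0.642, 1.113], [0.0, 0.0, 0.0, 1.0]]
machine 0.85 [346. 286.  89.  81.] 4946 [ 0.59  -0.242  0.089] [[0.483, -0.342, 0.02], [0.674, -0.138, 0.145]]
cleaner_top 0.68 [302. 191.  32.  20.] 442 [0.503 0.302 0.027] [[0.453, 0.274, 0.002], [0.555, 0.354, 0.034]]
cleaner_top 0.55 [345. 286.  86.  82.] 5018 [ 0.589 -0.242  0.089] [[0.483, -0.342, 0.018], [0.674, -0.137, 0.145]]
rinse_top 0.53 [334. 232.  10.  24.] 130 [ 0.552 -0.08   0.181] [[0.54, -0.143, 0.149], [0.567, -0.056, 0.188]]
rinse_top 0.28 [345. 286.  85.  82.] 5069 [ 0.589 -0.242  0.089] [[0.482, -0.342, 0.017], [0.675, -0.138, 0.145]]
dial_tip 0.54 [321. 272.  24.  16.] 191 [ 0.485 -0.217  0.142] [[0.453, -0.234, 0.0], [0.525, -0.107, 0.151]]
```

```bash
python3 -c "
import cv2,numpy as np
a=cv2.imread('pics/scene0.png')[120:320,120:380];b=cv2.imread('pics/side0.png')[150:350,230:490]
cv2.imwrite('pics/v1.png',np.vstack([cv2.resize(x,(780,600))[:, :] for x in (a,b)])[:, :].copy() if 0 else np.hstack([cv2.resize(x,(400,308),interpolation=2) for x in (a,b)]))
cv2.imwrite('pics/v2.png',cv2.imread('pics/scene0.png'))"
```

```text
(no output)
```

View pics/v1.png

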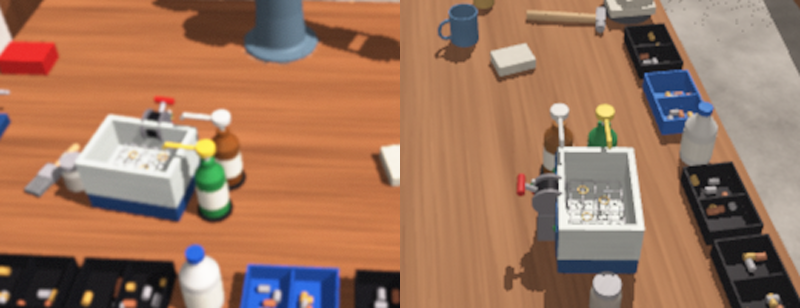

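View pics/v2.png

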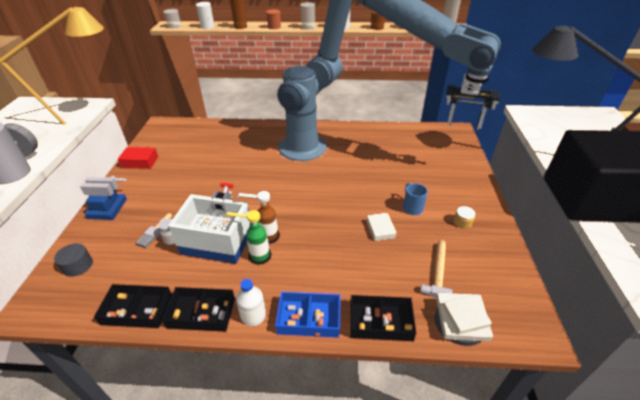

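The crops show the amber, white-capped dispenser nearer the robot and the green, yellow-capped one farther away (scene px ~(254,218)). The red bar is at ~(225,188), and the jar and brush are on the machine's far -y side. Next I'll get precise positions from colour and depth.

Run:
```python
from h import *
for c in ['scene','side']:
    p,d,m=grab(c); hsv=cv2.cvtColor(p,cv2.COLOR_RGB2HSV); H,S,V=[hsv[...,i].astype(int) for i in range(3)]
    P,px=pts(d,m,np.ones(d.shape,bool)); h,s,v=[a[px[:,1],px[:,0]] for a in (H,S,V)]
    near=(abs(P[:,0]-.58)<.17)&(abs(P[:,1]+.2)<.2)
    def rep(n,k):
        Q=P[k&near]; print(c,n,len(Q),np.round(np.median(Q,0),4),np.round(np.percentile(Q,[3,97],axis=0),3).tolist()) if len(Q) else print(n,0)
        return Q
    yel=(h>18)&(h<35)&(s>120)&(v>120)
    top=(P[:,2]>.182)&(P[:,2]<.192)&(P[:,1]>-.14)
    for n,k in [('yel',yel&top),('white',(s<70)&top)]:
        Q=rep(n,k)
        if len(Q)>5:
            (cx,cy),r=cv2.minEnclosingCircle(Q[:,:2].astype(np.float32)); print('  circ',round(cx,4),round(cy,4),round(r,4))
    rep('yel all',yel&(P[:,2]>.15))
    Q=rep('red',((h<8)|(h>172))&(s>140)&(v>70)&(P[:,2]>.1))
    u,sv,vt=np.linalg.svd(Q[:,:2]-Q[:,:2].mean(0)); print('  bar dir',vt[0])
    k=near&(P[:,2]>.137)&(P[:,2]<.144)&(s<60)&(P[:,0]>.5)&(P[:,1]<-.12)
    r=cv2.minAreaRect(P[k][:,:2].astype(np.float32)); print('  rim',r)
    print(' px scale', np.median(d[d>0]))
```

```text
scene yel 85 [ 0.651  -0.0807  0.1846] [[0.632, -0.096, 0.182], [0.666, -0.066, 0.187]]
  circ 0.6479 -0.0811 0.0194
scene white 70 [ 0.5612 -0.0666  0.1844] [[0.544, -0.083, 0.183], [0.576, -0.049, 0.187]]
  circ 0.5592 -0.0655 0.0185
scene yel all 160 [ 0.6475 -0.0849  0.1824] [[0.635, -0.158, 0.173], [0.667, -0.064, 0.187]]
scene red 46 [ 0.4655 -0.2104  0.146 ] [[0.457, -0.233, 0.14], [0.473, -0.191, 0.15]]
  bar dir [0.16367546 0.98651424]
  rim ((0.5901534557342529, -0.23269185423851013), (0.20147362351417542, 0.18296495079994202), 81.37265014648438)
 px scale 1.5345869
side yel 58 [ 0.6428 -0.0817  0.1852] [[0.629, -0.099, 0.182], [0.661, -0.065, 0.188]]
  circ 0.6462 -0.0932 0.0296
side white 85 [ 0.5548 -0.0691  0.1854] [[0.541, -0.108, 0.182], [0.571, -0.053, 0.188]]
  circ 0.551 -0.0887 0.039
side yel all 124 [ 0.6409 -0.0954  0.1815] [[0.63, -0.16, 0.173], [0.661, -0.066, 0.188]]
side red 69 [ 0.4601 -0.2157  0.1469] [[0.452, -0.234, 0.139], [0.468, -0.193, 0.151]]
  bar dir [-0.17035563 -0.98538265]
  rim ((0.5863821506500244, -0.2319353222846985), (0.20548871159553528, 0.18150311708450317), 81.2222900390625)
 px scale 2.0332162
```

step_arm(
  rows=[
    {"claw":0,"dz":-0.02,"turn":-3.5},
    {"claw":0,"dz":-0.02},
    {"claw":0,"dx":-0.03,"dy":0.03},
    {"claw":0,"dx":-0.03,"dy":0.03},
    {"claw":0,"dx":-0.03,"dy":0.03},
    {"claw":0,"dx":-0.03,"dy":0.03},
    {"claw":0,"dx":-0.03,"dy":0.03},
    {"claw":0,"dx":-0.03,"dy":0.03},
    {"claw":0,"dx":-0.03,"dy":0.03},
    {"claw":0,"dx":-0.03,"dy":0.03},
    {"claw":0,"dx":-0.03,"dy":0.03},
    {"claw":0,"dx":-0.03,"dy":0.03},
  ],
)

```text
invalid input at $.rows[0]: expected keys claw, dx, dy, dz, turn
```

step_arm(
  rows=[
    {"claw":0,"dx":-0.03,"dy":0.03},
    {"claw":0,"dx":-0.03,"dy":0.03},
    {"claw":0,"dx":-0.03,"dy":0.03},
    {"claw":0,"dx":-0.03,"dy":0.03},
    {"claw":0,"dx":-0.03,"dy":0.03},
    {"claw":0,"dx":-0.03,"dy":0.03},
    {"claw":0,"dx":-0.03,"dy":0.03},
    {"claw":0,"dx":-0.03,"dy":0.03},
  ],
)

```text
invalid input at $.rows[0]: expected keys claw, dx, dy, dz, turn
```

All five keys are needed in each row.

step_arm(
  rows=[
    {"claw":0,"dx":0,"dy":0,"dz":-0.02,"turn":-3.5},
    {"claw":0,"dx":0,"dy":0,"dz":-0.02,"turn":0},
    {"claw":0,"dx":-0.03,"dy":0.03,"dz":0,"turn":0},
    {"claw":0,"dx":-0.03,"dy":0.03,"dz":0,"turn":0},
    {"claw":0,"dx":-0.03,"dy":0.03,"dz":0,"turn":0},
    {"claw":0,"dx":-0.03,"dy":0.03,"dz":0,"turn":0},
    {"claw":0,"dx":-0.03,"dy":0.03,"dz":0,"turn":0},
    {"claw":0,"dx":-0.03,"dy":0.03,"dz":0,"turn":0},
    {"claw":0,"dx":-0.03,"dy":0.03,"dz":0,"turn":0},
    {"claw":0,"dx":-0.03,"dy":0.03,"dz":0,"turn":0},
    {"claw":0,"dx":-0.03,"dy":0.03,"dz":0,"turn":0},
    {"claw":0,"dx":-0.03,"dy":0.03,"dz":0,"turn":0},
  ],
)

```text
time_s: 1.8
tcp_pos: [0.3927, 0.2873, 0.2648]
orientation: [[0.163, 0.987, 0.001], [0.987, -0.163, 0.0], [0.001, 0.001, -1.0]]
force: [0.8, 0.3, -1.0]
opening: 0.0018
```

step_arm(
  rows=[
    {"claw":0,"dx":-0.032,"dy":0.031,"dz":0,"turn":0},
    {"claw":0,"dx":-0.032,"dy":0.031,"dz":0,"turn":0},
    {"claw":0,"dx":-0.032,"dy":0.031,"dz":0,"turn":0},
    {"claw":0,"dx":-0.032,"dy":0.031,"dz":0,"turn":0},
    {"claw":0,"dx":-0.032,"dy":0.031,"dz":0,"turn":0},
    {"claw":0,"dx":-0.032,"dy":0.031,"dz":0,"turn":0},
    {"claw":0,"dx":-0.032,"dy":0.031,"dz":0,"turn":0},
    {"claw":0,"dx":-0.032,"dy":0.031,"dz":0,"turn":0},
    {"claw":0,"dx":-0.032,"dy":0.031,"dz":0,"turn":0},
    {"claw":0,"dx":-0.032,"dy":0.031,"dz":0,"turn":0},
    {"claw":0,"dx":0,"dy":0,"dz":0,"turn":0},
    {"claw":0,"dx":0,"dy":0,"dz":0,"turn":0},
  ],
)

```text
time_s: 3.0
tcp_pos: [0.6457, -0.0781, 0.2639]
orientation: [[0.164, 0.986, -0.001], [0.986, -0.164, 0.001], [0.0, -0.001, -1.0]]
force: [-0.3, -0.1, 0.5]
opening: 0.0006
```

Run:
```python
from h import *
print(env.get_state()['tcp_pos'],env.get_state()['opening'])
p,d,m=grab('wrist'); cv2.imwrite('pics/w3.png',p[:,:,::-1])
P,px=pts(d,m,np.ones(d.shape,bool)); hsv=cv2.cvtColor(p,cv2.COLOR_RGB2HSV).astype(int)[px[:,1],px[:,0]]
top=(P[:,2]>.180)&(P[:,2]<.192)
yel=(hsv[:,0]>18)&(hsv[:,0]<35)&(hsv[:,1]>120)&(hsv[:,2]>100)
red=((hsv[:,0]<8)|(hsv[:,0]>172))&(hsv[:,1]>140)&(P[:,2]>.1)
for n,k in [('y',yel&top&(P[:,1]>-.12)),('w',(hsv[:,1]<70)&top&(P[:,0]<.6)),('red',red)]:
    Q=P[k]; print(n,len(Q))
    if len(Q): print(np.percentile(Q,[2,50,98],axis=0).round(4).tolist(), cv2.minEnclosingCircle(Q[:,:2].astype(np.float32)))
```

```text
[ 0.64570654 -0.07808042  0.26392725] 0.0006338059672794407
y 1829
[[0.628, -0.1164, 0.1805], [0.6424, -0.0812, 0.1868], [0.6573, -0.0632, 0.1882]] ((0.6418837308883667, -0.09046820551156998), 0.029892578721046448)
w 3126
[[0.5396, -0.14, 0.1802], [0.5526, -0.0696, 0.1866], [0.5718, -0.0485, 0.1883]] ((0.5512461066246033, -0.09586149454116821), 0.04990455508232117)
red 560
[[0.4606, -0.2324, 0.1028], [0.4656, -0.2083, 0.1471], [0.4857, -0.1901, 0.1502]] ((0.4990502595901489, -0.21440862119197845), 0.04349594563245773)
```

View pics/w3.png

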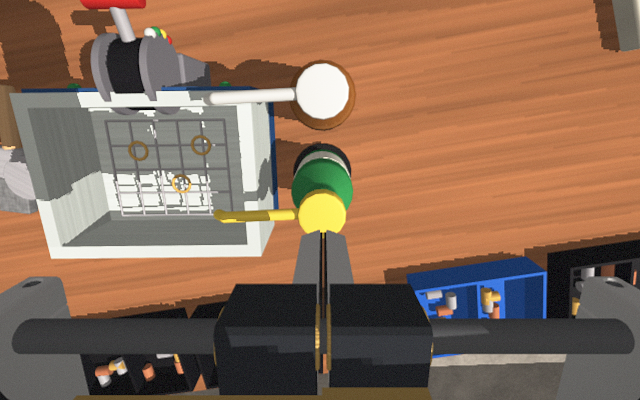

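The wrist view has the closed fingertips right over the yellow cap at about (322,213), with the white cap clear at (323,92). The cap centre is ≈(0.646,-0.0815). Descending now.

step_arm(
  rows=[
    {"claw":0,"dx":-0.0035,"dy":0,"dz":0.015,"turn":0},
    {"claw":0,"dx":0,"dy":0,"dz":0.015,"turn":0},
    {"claw":0,"dx":0,"dy":0,"dz":0.015,"turn":0},
    {"claw":0,"dx":0,"dy":0,"dz":0.01,"turn":0},
    {"claw":0,"dx":0,"dy":0,"dz":0.005,"turn":0},
    {"claw":0,"dx":0,"dy":0,"dz":0.004,"turn":0},
    {"claw":0,"dx":0,"dy":0,"dz":0.003,"turn":0},
  ],
)

```text
time_s: 3.75
tcp_pos: [0.6451, -0.0807, 0.1981]
orientation: [[0.163, 0.987, -0.0], [0.987, -0.163, 0.0], [0.0, -0.0, -1.0]]
force: [-3.5, 2.4, 5.0]
opening: 0.0005
```

step_arm(
  rows=[
    {"claw":0,"dx":0,"dy":0,"dz":0.003,"turn":0},
    {"claw":0,"dx":0,"dy":0,"dz":0.002,"turn":0},
    {"claw":0,"dx":0,"dy":0,"dz":0.001,"turn":0},
    {"claw":0,"dx":0,"dy":0,"dz":0,"turn":0},
  ],
)

```text
time_s: 4.15
tcp_pos: [0.6453, -0.0807, 0.1933]
orientation: [[0.163, 0.987, 0.0], [0.987, -0.163, 0.0], [0.0, 0.0, -1.0]]
force: [-4.9, 2.0, 7.8]
opening: 0.0004
```

step_arm(
  rows=[
    {"claw":0,"dx":0,"dy":0,"dz":0.0015,"turn":0},
    {"claw":0,"dx":0,"dy":0,"dz":0,"turn":0},
  ],
)

```text
time_s: 4.35
tcp_pos: [0.6453, -0.0808, 0.1932]
orientation: [[0.163, 0.987, 0.001], [0.987, -0.163, -0.0], [-0.0, 0.001, -1.0]]
force: [-9.6, 3.0, 12.4]
opening: 0.0005
```

step_arm(
  rows=[
    {"claw":0,"dx":0,"dy":0,"dz":-0.008,"turn":0},
    {"claw":0,"dx":0,"dy":0,"dz":-0.015,"turn":0},
    {"claw":0,"dx":0,"dy":0,"dz":-0.025,"turn":0},
    {"claw":0,"dx":0,"dy":0,"dz":-0.025,"turn":0},
    {"claw":0,"dx":0,"dy":-0.03,"dz":0,"turn":0},
    {"claw":0,"dx":0,"dy":-0.03,"dz":0,"turn":0},
    {"claw":0,"dx":0,"dy":-0.02,"dz":0,"turn":0},
    {"claw":0,"dx":0,"dy":0,"dz":0,"turn":0},
    {"claw":0,"dx":0,"dy":0,"dz":0,"turn":0},
  ],
)

```text
time_s: 5.25
tcp_pos: [0.5668, -0.0682, 0.2637]
orientation: [[0.163, 0.987, 0.002], [0.987, -0.163, -0.001], [-0.0, 0.002, -1.0]]
force: [-0.1, -0.1, 1.3]
opening: 0.0004
```

Run:
```python
from h import *
s=env.get_state(); print(s['tcp_pos'],s['force'])
p,d,m=grab('wrist'); cv2.imwrite('pics/w4.png',p[:,:,::-1])
P,px=pts(d,m,np.ones(d.shape,bool)); hsv=cv2.cvtColor(p,cv2.COLOR_RGB2HSV).astype(int)[px[:,1],px[:,0]]
red=((hsv[:,0]<8)|(hsv[:,0]>172))&(hsv[:,1]>140)&(P[:,2]>.13)&(P[:,0]<.49)
Q=P[red]; a=np.radians(-9.4); R=np.array([[np.cos(a),np.sin(a)],[-np.sin(a),np.cos(a)]])
u,sv,vt=np.linalg.svd(Q[:,:2]-Q[:,:2].mean(0)); print(len(Q),vt[0],np.percentile(Q,[2,50,98],axis=0).round(4).tolist())
L=Q[:,:2]@R.T; lo,hi=np.percentile(L,[1,99],axis=0); print('size',hi-lo,'centre',R.T@((lo+hi)/2))
T=Q[Q[:,2]>np.percentile(Q[:,2],85)]; print('ridge',T.mean(0))
yel=(hsv[:,0]>18)&(hsv[:,0]<35)&(hsv[:,1]>120)&(P[:,0]>.6)&(P[:,2]>.16); print('ycap z',np.percentile(P[yel][:,2],[50,95]))
```

```text
[ 0.56683003 -0.06817964  0.26366257] [-0.14355604 -0.08106878  1.30436356]
1136 [0.16275471 0.98666656] [[0.4506, -0.2313, 0.1402], [0.4599, -0.2088, 0.1492], [0.4685, -0.1891, 0.1516]]
size [0.01509252 0.04321455] centre [ 0.45924877 -0.21060441]
ridge [ 0.4591517  -0.21142484  0.15117254]
ycap z [0.18667786 0.18767058]
```

View pics/w4.png

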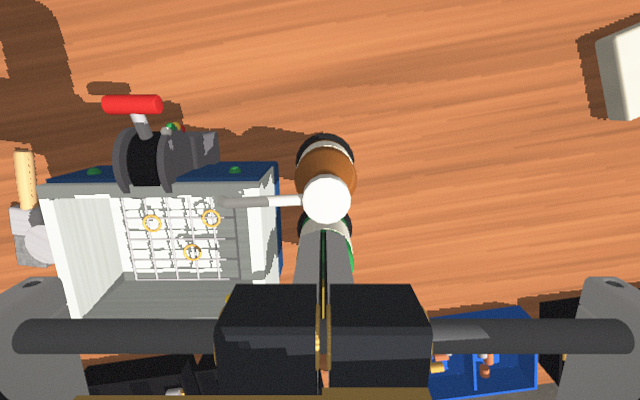

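The view shows the red bar at (132,104) and the white dispenser untouched. The yellow cap is back up (z≈0.187). The bar's centre is (0.460,-0.211), with its top at z 0.150, so I'll move above it.

step_arm(
  rows=[
    {"claw":0,"dx":-0.0264,"dy":-0.0143,"dz":0,"turn":0},
    {"claw":0,"dx":-0.0264,"dy":-0.0143,"dz":0,"turn":0},
    {"claw":0,"dx":-0.0264,"dy":-0.0143,"dz":0,"turn":0},
    {"claw":0,"dx":-0.0264,"dy":-0.0143,"dz":0,"turn":0},
    {"claw":0,"dx":-0.0264,"dy":-0.0143,"dz":0,"turn":0},
    {"claw":0,"dx":-0.0264,"dy":-0.0143,"dz":0,"turn":0},
    {"claw":0,"dx":0,"dy":0,"dz":0.025,"turn":0},
    {"claw":0,"dx":0,"dy":0,"dz":0.025,"turn":0},
    {"claw":0,"dx":0,"dy":0,"dz":0.025,"turn":0},
    {"claw":0,"dx":0,"dy":0,"dz":0.01,"turn":0},
    {"claw":0,"dx":0,"dy":0,"dz":0,"turn":0},
  ],
)

```text
time_s: 6.4
tcp_pos: [0.4555, -0.21, 0.1766]
orientation: [[0.163, 0.987, -0.002], [0.987, -0.163, 0.002], [0.001, -0.003, -1.0]]
force: [0.6, 0.0, 0.0]
opening: 0.0001
```

step_arm(
  rows=[
    {"claw":0,"dx":0,"dy":0,"dz":0.005,"turn":0},
    {"claw":0,"dx":0,"dy":0,"dz":0.005,"turn":0},
    {"claw":0,"dx":0,"dy":0,"dz":0.005,"turn":0},
    {"claw":0,"dx":0,"dy":0,"dz":0.005,"turn":0},
    {"claw":0,"dx":0,"dy":-0.001,"dz":0.005,"turn":0},
    {"claw":0,"dx":0,"dy":-0.001,"dz":0.005,"turn":0},
    {"claw":0,"dx":0,"dy":0,"dz":0.005,"turn":0},
    {"claw":0,"dx":0,"dy":0,"dz":0,"turn":0},
  ],
)

```text
time_s: 7.2
tcp_pos: [0.4532, -0.2105, 0.1444]
orientation: [[0.162, 0.987, -0.002], [0.987, -0.162, -0.001], [-0.002, -0.002, -1.0]]
force: [-7.6, 1.4, 11.4]
opening: 0.0005
```

step_arm(
  rows=[
    {"claw":0,"dx":0,"dy":0,"dz":0.005,"turn":0},
    {"claw":0,"dx":0,"dy":0.001,"dz":0.005,"turn":0},
    {"claw":0,"dx":0,"dy":0.001,"dz":0.005,"turn":0},
    {"claw":0,"dx":0,"dy":0.001,"dz":0.005,"turn":0},
    {"claw":0,"dx":0,"dy":0.001,"dz":0.004,"turn":0},
    {"claw":0,"dx":0,"dy":0.001,"dz":0.003,"turn":0},
    {"claw":0,"dx":0,"dy":0,"dz":0,"turn":0},
  ],
)

```text
time_s: 7.9
tcp_pos: [0.4584, -0.2113, 0.1172]
orientation: [[0.162, 0.987, -0.002], [0.987, -0.162, -0.001], [-0.001, -0.002, -1.0]]
force: [-6.4, 0.3, 8.5]
opening: 0.0002
```

step_arm(
  rows=[
    {"claw":0,"dx":0,"dy":0,"dz":0.0015,"turn":0},
    {"claw":0,"dx":0,"dy":0,"dz":0,"turn":0},
    {"claw":0,"dx":0,"dy":0,"dz":0,"turn":0},
  ],
)

```text
time_s: 8.2
tcp_pos: [0.4586, -0.2114, 0.1163]
orientation: [[0.162, 0.987, -0.001], [0.987, -0.162, -0.001], [-0.002, -0.001, -1.0]]
force: [-7.4, 1.2, 8.9]
opening: 0.0003
```

Run:
```python
from h import *
out=[]
for c in ['side','scene']:
    p,d,m=grab(c)
    P,px=pts(d,m,np.ones(d.shape,bool)); hsv=cv2.cvtColor(p,cv2.COLOR_RGB2HSV).astype(int)[px[:,1],px[:,0]]
    k=((hsv[:,0]<8)|(hsv[:,0]>172))&(hsv[:,1]>140)&(abs(P[:,0]-.46)<.04)&(abs(P[:,1]+.21)<.05)&(P[:,2]>.05)
    print(c,k.sum(),np.percentile(P[k],[2,50,98],axis=0).round(3).tolist() if k.any() else '')
    u,v=((334,262) if c=='side' else (232,205))
    out.append(cv2.resize(p[v-60:v+60,u-60:u+60,::-1],(400,400),interpolation=2))
cv2.imwrite('pics/v5.png',np.hstack(out)); s=env.get_state(); print(s['time_s'],s['tcp_pos'],s['force'])
```

```text
side 34 [[0.451, -0.235, 0.085], [0.458, -0.228, 0.094], [0.465, -0.217, 0.098]]
scene 13 [[0.458, -0.198, 0.084], [0.467, -0.193, 0.093], [0.474, -0.19, 0.097]]
8.3 [ 0.45862282 -0.2113884   0.11630396] [-5.9833727   0.16364474 10.32845097]
```

View pics/v5.png

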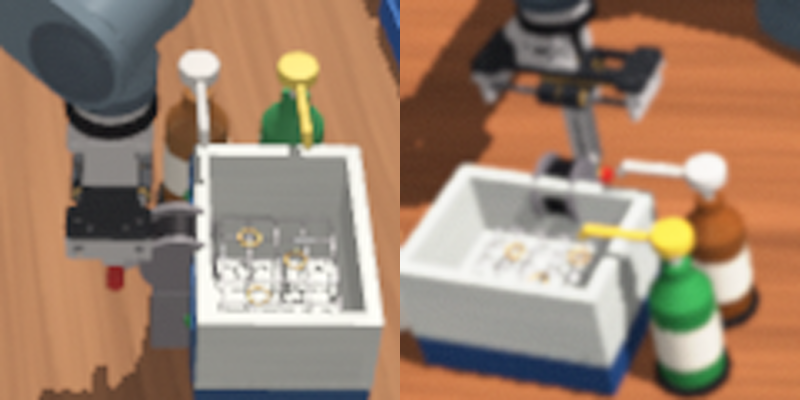

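The crops show the red bar down under the closed fingertips (top z≈0.097), both caps up, and the gripper clear of the white spout. By tip height the dial is at ≈0.90 rad. Holding for about 4.5 s.

step_arm(
  rows=[
    {"claw":0,"dx":0,"dy":0,"dz":0.0005,"turn":0},
    {"claw":0,"dx":0,"dy":0,"dz":0,"turn":0},
    {"claw":0,"dx":0,"dy":0,"dz":0,"turn":0},
    {"claw":0,"dx":0,"dy":0,"dz":0,"turn":0},
    {"claw":0,"dx":0,"dy":0,"dz":0,"turn":0},
    {"claw":0,"dx":0,"dy":0,"dz":0,"turn":0},
    {"claw":0,"dx":0,"dy":0,"dz":0,"turn":0},
    {"claw":0,"dx":0,"dy":0,"dz":0,"turn":0},
    {"claw":0,"dx":0,"dy":0,"dz":0,"turn":0},
    {"claw":0,"dx":0,"dy":0,"dz":0,"turn":0},
    {"claw":0,"dx":0,"dy":0,"dz":0,"turn":0},
    {"claw":0,"dx":0,"dy":0,"dz":0,"turn":0},
  ],
)

```text
time_s: 9.5
tcp_pos: [0.4588, -0.2114, 0.116]
orientation: [[0.162, 0.987, -0.001], [0.987, -0.162, -0.002], [-0.002, -0.001, -1.0]]
force: [-6.0, 1.4, 9.8]
opening: 0.0002
```

step_arm(
  rows=[
    {"claw":0,"dx":0,"dy":0,"dz":0,"turn":0},
    {"claw":0,"dx":0,"dy":0,"dz":0,"turn":0},
    {"claw":0,"dx":0,"dy":0,"dz":0,"turn":0},
    {"claw":0,"dx":0,"dy":0,"dz":0,"turn":0},
    {"claw":0,"dx":0,"dy":0,"dz":0,"turn":0},
    {"claw":0,"dx":0,"dy":0,"dz":0,"turn":0},
    {"claw":0,"dx":0,"dy":0,"dz":0,"turn":0},
    {"claw":0,"dx":0,"dy":0,"dz":0,"turn":0},
    {"claw":0,"dx":0,"dy":0,"dz":0,"turn":0},
    {"claw":0,"dx":0,"dy":0,"dz":0,"turn":0},
    {"claw":0,"dx":0,"dy":0,"dz":0,"turn":0},
    {"claw":0,"dx":0,"dy":0,"dz":0,"turn":0},
  ],
)

```text
time_s: 10.7
tcp_pos: [0.4588, -0.2114, 0.116]
orientation: [[0.162, 0.987, -0.001], [0.987, -0.162, -0.002], [-0.002, -0.001, -1.0]]
force: [-5.7, 0.6, 9.5]
opening: 0.0005
```

step_arm(
  rows=[
    {"claw":0,"dx":0,"dy":0,"dz":0,"turn":0},
    {"claw":0,"dx":0,"dy":0,"dz":0,"turn":0},
    {"claw":0,"dx":0,"dy":0,"dz":0,"turn":0},
    {"claw":0,"dx":0,"dy":0,"dz":0,"turn":0},
    {"claw":0,"dx":0,"dy":0,"dz":0,"turn":0},
    {"claw":0,"dx":0,"dy":0,"dz":0,"turn":0},
    {"claw":0,"dx":0,"dy":0,"dz":0,"turn":0},
    {"claw":0,"dx":0,"dy":0,"dz":0,"turn":0},
    {"claw":0,"dx":0,"dy":0,"dz":0,"turn":0},
    {"claw":0,"dx":0,"dy":0,"dz":0,"turn":0},
    {"claw":0,"dx":0,"dy":0,"dz":0,"turn":0},
    {"claw":0,"dx":0,"dy":0,"dz":0,"turn":0},
  ],
)

```text
time_s: 11.9
tcp_pos: [0.4587, -0.2114, 0.116]
orientation: [[0.162, 0.987, -0.001], [0.987, -0.162, -0.001], [-0.002, -0.001, -1.0]]
force: [-5.8, 1.0, 10.0]
opening: 0.0008
```

step_arm(
  rows=[
    {"claw":0,"dx":0,"dy":0,"dz":0,"turn":0},
    {"claw":0,"dx":0,"dy":0,"dz":0,"turn":0},
    {"claw":0,"dx":0,"dy":0,"dz":0,"turn":0},
    {"claw":0,"dx":0,"dy":0,"dz":0,"turn":0},
    {"claw":0,"dx":0,"dy":0,"dz":0,"turn":0},
    {"claw":0,"dx":0,"dy":0,"dz":0,"turn":0},
    {"claw":0,"dx":0,"dy":0,"dz":0,"turn":0},
    {"claw":0,"dx":0,"dy":0,"dz":0,"turn":0},
    {"claw":0,"dx":0,"dy":0,"dz":0,"turn":0},
  ],
)

```text
time_s: 12.8
tcp_pos: [0.4588, -0.2114, 0.116]
orientation: [[0.162, 0.987, -0.001], [0.987, -0.162, -0.002], [-0.002, -0.001, -1.0]]
force: [-6.4, 0.1, 10.6]
opening: 0.0001
```

```bash
python3 -c "
from bench import job,env
print(job.close_job()); s=env.get_state(); print(s['time_s'],s['tcp_pos'],s['force'])"
```

```text
the job is handed in; nothing more can be done
None
the job is handed in; nothing more can be done
```

The job is handed in with the arm still holding the boost dial at its third detent; the system gave no verdict.

- **Yellow cap:** I pressed it to its stop: the fingertips went down about 12 mm, and the force rose to 12 N as they stopped moving. After I let go, the wrist camera measured its top at about 187 mm, so it had sprung back up before I touched the dial.
- **Boost dial:** I pushed the red bar down along its arc and held it for about 4.5 s, until hand-in at 12.8 s. The fingertip height puts the dial at about 0.90–0.91 rad, and two cameras put the bar's top at about 97 mm, which matches the third detent.
- **Holding force:** It stayed steady at about 10 N upward plus 6 N sideways, with the arm still. That is below the 17 N maximum you gave for the spring; I took this to be the detent helping to hold the bar and did not check it separately.
- **Everything else:** The last pictures showed both caps up and the gripper clear of the white spout. I did not measure the loose objects again, but the arm passed well above or away from all of them.

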